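# Clear a jammed vial from the sample feed chute

## Robot

A 6-joint arm with a two-finger parallel gripper is mounted at the origin on the work surface. World frame = base frame: x ahead of the robot, y to its left, z up, the work surface at z = 0. Lengths are in m, angles in rad, forces in N, time in s.
With the tool pointing down it reaches from about 0.35 to 0.775 m from the base axis. Payload 7.3 kg.
Tool frame: the origin (TCP) lies at the very end of the fingers, on their centre line; the grasp point (between the pads) lies 19 mm behind it; z points along the fingers, y is the line along which they close (so a half turn about z gives the same grasp; the last joint's range is limited). The gripper opens to 92 mm and grips with 3 to 60 N. Pads are 19 mm wide; open, the fingers measure 130 mm over their backs; the gripper's body (75 mm by 190 mm) begins 47 mm behind the grasp point.
Start: joints at [-1.375, 0.342, 1.524, -0, 1.275, -0.146], TCP at [0.176, -0.495, 0.19] pointing down, gripper open.
Joint ranges: [-2.53, 2.53], [-0.77, 2.02], [0.04, 2.7], [-1, 4.14], [0.28, 2.66], [-3.11, 3.11]. Speed limits (rad/s): [2.57, 2.57, 3.14, 3.14, 3.14, 3.14].

## Interface

Orientations are given as [roll, pitch, yaw] about the fixed x, y, z axes, in that order (R = Rz(yaw) Ry(pitch) Rx(roll)).
In Python, from cell import * gives the robot as it stands.
- The arm moves only by the tool step_arm, never from a script. Its argument "commands" is a list of rows, each a list of 7 numbers: the opening, from 0 (shut) to 1 (fully open), then the shift along the world's x, y, z in cm, then the turn, a rotation vector about the world's x, y, z in rad. A call has 1 to 5 rows; each row is the pose to reach, as a shift and turn from the pose commanded when the call began; what a row does not reach only later rows make up. A row lasts 1/12 s, in which the tool goes at most 41.7 mm and 7.16 degrees, less where a joint would pass 70% of its speed; a pose out of reach is approached as far as the arm can. A call with a gripper value outside its range is refused whole. The fingers move at their own pace and stop on an object; "grip_force" is the grip in N (left out, the last holds). Time passes only in rows, so rows that repeat a pose let the fingers close. It gives the time, the measured TCP pose, the force, the opening and the grip force at its end, in the units of the state.
- observe(): the state, without advancing time (a new reading comes with each control period).
- read_camera(name): name is "scene" or "top"; returns the picture (400x640x3 uint8, red, green, blue); there is no depth.
- camera_model(name): a dict with "vfov" (degrees; the focal length in pixels is half the picture's height over the tangent of half this angle, whatever the lens; pixels are square), "cx", "cy" (the principal point, pixels), "world_to_cam" (4x4, takes a point from world to camera coordinates). Camera axes: x right, y up, looking along -z (the intrinsics and any distortion apply to the point x, -y, -z); pixel columns grow to the right and rows downward; lengths in m; the calibration is good to about 2 mm. A picture is of the moment at which its call begins. camera_model takes no time and is no camera call.
- hand_in(): hands the job in; it is judged then, once.
The state is a dict: "time": time; "qpos": joint angles; "qvel": joint speeds; "joint_efforts": joint torques, N m; "tool_pos": TCP position; "tool_rot": TCP orientation; "contact_force": force on the tool from outside, world axes, zero at the start; "torque": the same for the moment, N m; "opening": finger opening in m; "grip_force": force on a finger pad.
Only numpy, scipy, OpenCV 4.12 (cv2) and the standard library are available. Lean on these libraries where they do the work, as an engineer would, in place of code of your own. Each camera call takes 0.05 s, during which the arm holds its last target. There are 200 camera calls.

## Task

A sample vial has turned lengthwise at the foot of the blue feed chute and holds up the vials lying crosswise behind it. Lift the lengthwise vial up out of the chute, so that the three waiting vials roll down to the end stop, and lay it flat inside the red reject tray: set it down there, do not drop it in.

Things in the scene. Friction and masses are not known exactly. Their poses are not given: they have to be found in the camera images.
- jam_vial: Jammed vial, lying lengthwise at the foot of the chute: clear cylinder, amber inside, turquoise cap of equal width, 28 mm diameter, 78 mm long, about 35 g. Origin at its middle, on its axis; its x runs along it to the cap, uphill. It lies parallel to the 10 degree slope, sunk in the slot between the floor slats, axis 11.5 mm above the slats. Grip it across its width at the middle.
- chute: Fixed blue chute. Origin on the bench under the middle of the jammed vial; x points uphill (level), y across, z up. Floor (two slats, 16 mm slot) rises 10 degrees to +x, 40 mm above the bench at the origin, from an end stop (24 mm high) at -40 mm to +150 mm along the slope. Inside width 82 mm; walls 4 mm thick, 16 mm above the floor, only 4 mm from -32 to +32 mm: room for fingers.
- last_vial: Last (uppermost) of the three waiting vials, same size (28 by 78 mm), lying crosswise; origin at its middle, its y along the vial. It starts about 106 mm up the chute's x; the three roll down by themselves once the jammed vial is out, and it then lies near x 27, z 59 mm in the chute's frame. Need not be touched.
- reject_tray: Fixed red reject tray, open on top: 150 mm (its x) by 130 mm (its y), 18 mm high, walls and floor 4 mm thick. Origin under its centre, on the bench; z up. A white tray of the same shape is also on the bench and is not to be used.

How it is judged:
On the way:
1. the jammed vial is held up clear of the chute (z of jam_vial in the frame of chute above 0.085 m and contact force between jam_vial and the fingers above 0.1 N), for 0.1 s.
At the end, for the whole second after the job is handed in: The jammed vial rests flat (within 10 degrees) in the red tray, its middle within 60 mm (tray x) and 50 mm (tray y) of the centre and under 28 mm up; the last waiting vial rests in the chute within 15 mm (z 14 mm) of x 27, y 0, z 59 mm in the chute's frame (x of jam_vial in the frame of reject_tray between -0.06 and 0.06 m and y of jam_vial in the frame of reject_tray between -0.05 and 0.05 m and z of jam_vial in the frame of reject_tray below 0.028 m and angle between jam_vial's own x axis and vertical between 1.4 and 1.74 rad and linear speed of each of jam_vial, last_vial below 0.05 m/s and x of last_vial in the frame of chute between 0.012 and 0.042 m and y of last_vial in the frame of chute between -0.015 and 0.015 m and z of last_vial in the frame of chute between 0.045 and 0.073 m); the robot touches nothing.
It fails at once if the jammed vial is let go over the red tray with its middle more than 60 mm above the bench (dropped in) (horizontal distance between jam_vial and reject_tray below 0.1 m and z of jam_vial in the frame of reject_tray above 0.06 m and contact force between jam_vial and the fingers below 0.01 N).
It also fails if it takes over 32 s, if anything falls off the work surface, if the arm or the gripper's body presses on something with over 40 N, if the wrist force passes 120 N, or if a joint passes its speed limit or range.

## Working session

There is one attempt and no reset: what is moved stays moved. The work goes in short steps, Python scripts to look and compute and a tool call to move; the robot and the scene stay as the last step left them, time stands still between calls to the robot, and variables do not carry over. Pictures are saved under pics/ and viewed, at most 10 in all, crops included, and the job is handed in when it is done.

Besides the shell and the picture viewer there is one more tool, called after ">>>" as name(argument=value, ...), one argument or row to a line, values as JSON. step_arm: Moves the arm, as the interface text tells. Its arguments: {"type":"object","properties":{"commands":{"type":"array"},"grip_force":{"type":"number"}},"required":["commands"]}

```bash
mkdir -p pics; python3 - <<'E'
from cell import *
import cv2
for n in("top","scene"):
    cv2.imwrite(f"pics/{n}0.png",read_camera(n)[:,:,::-1]); m=camera_model(n);print(n,m)
s=observe();print(s["time"],s["tool_pos"],s["tool_rot"],s["opening"])
E
```

```text
top {'vfov': 50.37071479748596, 'cx': 314.60686933056746, 'cy': 203.04307398481785, 'world_to_cam': array([[-0.0021123 , -0.9999934 ,  0.00295581, -0.01180134],
       [ 0.98371183, -0.00154661,  0.17974608, -0.53490776],
       [-0.17974032,  0.00328734,  0.9837086 , -0.79893317],
       [ 0.        ,  0.        ,  0.        ,  1.        ]])}
scene {'vfov': 57.13299194123796, 'cx': 315.19191335336757, 'cy': 197.65838021210334, 'world_to_cam': array([[ 0.11557256,  0.99310568, -0.01959837, -0.05412457],
       [-0.6147707 ,  0.08701351,  0.78389134,  0.28966679],
       [ 0.78019226, -0.07854783,  0.62058865, -1.22256735],
       [ 0.        ,  0.        ,  0.        ,  1.        ]])}
0.1 [ 0.17592094 -0.49422886  0.18903463] [-3.14026930e+00 -2.00541931e-04  3.41811975e-01] 0.0917370225631266
```

View pics/top0.png

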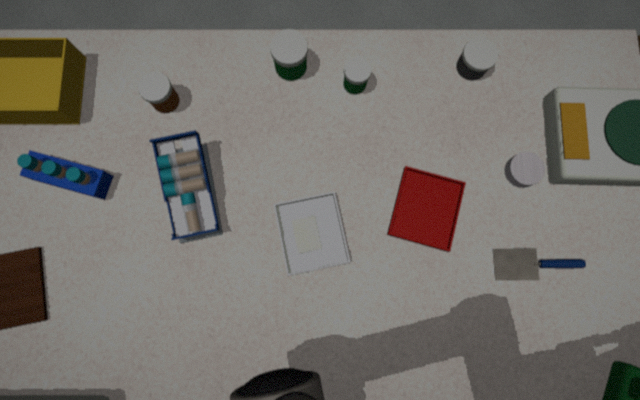

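View pics/scene0.png

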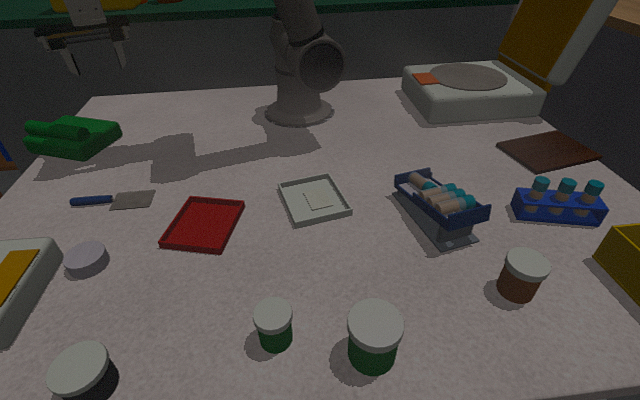

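The top view shows the chute at about (150-220, 130-240). Its foot is at the bottom, near the robot, with the jammed vial at about (191,211). The red tray is at about (427,208). Next I'll zoom in on the chute.

```bash
cat > h.py <<'E'
import numpy as np, cv2
from cell import camera_model
def ray(n,uv):
    m=camera_model(n);T=m["world_to_cam"];f=200/np.tan(np.radians(m["vfov"]/2))
    d=np.array([(uv[0]-m["cx"])/f,-(uv[1]-m["cy"])/f,-1.]);R=T[:3,:3]
    return -R.T@T[:3,3],R.T@d
def onz(n,uv,z):
    o,d=ray(n,uv);return o+d*(z-o[2])/d[2]
def two(a,b):
    A=[];B=[]
    for n,uv in(("top",a),("scene",b)):
        o,d=ray(n,uv);d/=np.linalg.norm(d);P=np.eye(3)-np.outer(d,d);A.append(P);B.append(P@o)
    return np.linalg.lstsq(np.vstack(A),np.hstack(B),rcond=None)[0]
def proj(n,p):
    m=camera_model(n);T=m["world_to_cam"];f=200/np.tan(np.radians(m["vfov"]/2));c=T[:3,:3]@p+T[:3,3]
    return m["cx"]-f*c[0]/c[2],m["cy"]+f*c[1]/c[2]
E
python3 - <<'E'
from h import *
t=cv2.imread("pics/top0.png");s=cv2.imread("pics/scene0.png")
a=cv2.resize(t[125:245,140:230],None,fx=5,fy=5,interpolation=cv2.INTER_CUBIC)
b=cv2.resize(s[160:255,380:500],None,fx=5,fy=5,interpolation=cv2.INTER_CUBIC)[:475]
b=cv2.copyMakeBorder(b,0,600-b.shape[0],0,0,cv2.BORDER_CONSTANT)
cv2.imwrite("pics/ca.png",a);cv2.imwrite("pics/cb.png",b)
for n,im in(("top",t),("scene",s)):
    hsv=cv2.cvtColor(im,cv2.COLOR_BGR2HSV)
    m=cv2.inRange(hsv,(0,140,60),(6,255,255))|cv2.inRange(hsv,(174,140,60),(180,255,255))
    c=max(cv2.findContours(m,0,2)[0],key=cv2.contourArea);q=cv2.approxPolyDP(c,8,True)[:,0]
    w=np.array([onz(n,p,.018)for p in q]);print(n,q.tolist(),w.round(4).tolist())
    if len(w)==4: print("c",w.mean(0),np.linalg.norm(w-np.roll(w,-1,0),axis=1))
E
```

```text
top [[405, 167], [388, 233], [449, 250], [464, 183]] [[0.6171, -0.2028, 0.018], [0.4781, -0.1625, 0.018], [0.4433, -0.285, 0.018], [0.5825, -0.3245, 0.018]]
c [ 0.53022969 -0.24371726  0.018     ] [0.1447099  0.12737311 0.14466363 0.12656215]
scene [[158, 241], [220, 248], [243, 201], [190, 196]] [[0.5875, -0.3269, 0.018], [0.6235, -0.2027, 0.018], [0.4831, -0.164, 0.018], [0.4476, -0.2854, 0.018]]
c [ 0.53540003 -0.24475849  0.018     ] [0.12934037 0.14566468 0.12655592 0.14592275]
```

View pics/ca.png

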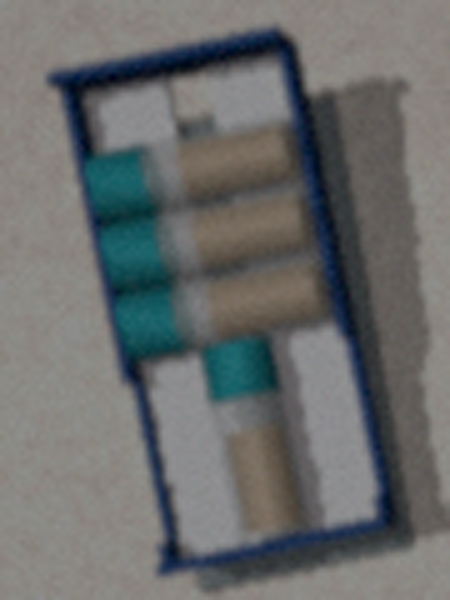

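View pics/cb.png

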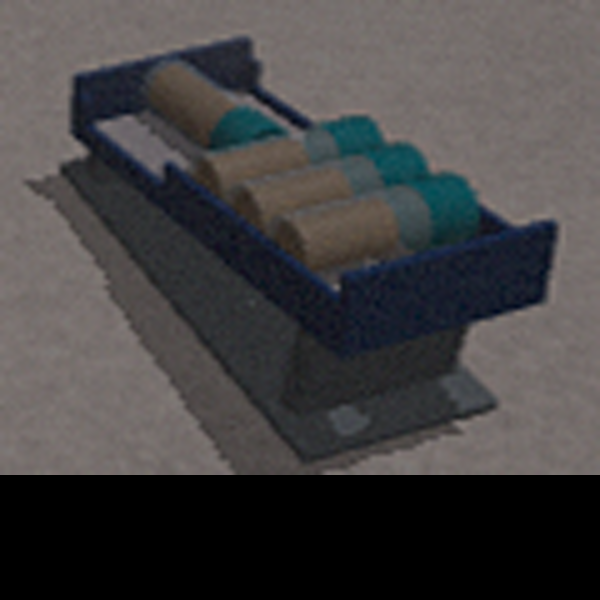

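```bash
python3 - <<'E'
from h import *
T=lambda u,v:(140+u/5,125+v/5)
S=lambda u,v:(380+u/5,160+v/5)
for k,a,b in(("stopL",(163,568),(250,40)),("stopR",(388,522),(76,76)),("upL",(53,78),(555,225)),("upR",(290,36),(342,275))):
    print(k,two(T(*a),S(*b)).round(4))
o,_=ray("top",(0,0));print("cam",o.round(3))
c=onz("top",T(241,370),.0565);b=onz("top",T(270,528),.047);
d=c-b;print("axis",c.round(4),b.round(4),"yaw",np.degrees(np.arctan2(d[1],d[0])))
e=onz("top",T(270,529),.0588);print("bottom top edge",e.round(4))
for p,q in(((143,380),(172,540)),((350,335),(385,515))):
    P=onz("top",T(*p),.054);Q=onz("top",T(*q),.044-.004);d=P-Q;print("wall",np.degrees(np.arctan2(d[1],d[0])),P.round(4),Q.round(4))
E
```

```text
stopL [0.4646 0.2666 0.0521]
stopR [0.4823 0.1791 0.053 ]
upL [0.6519 0.3076 0.0897]
upR [0.669  0.2171 0.0905]
cam [ 0.383 -0.01   0.882]
axis [0.5419 0.2369 0.0565] [0.4803 0.225  0.047 ] yaw 10.870669674435936
bottom top edge [0.4785 0.2217 0.0588]
wall 9.619423025479096 [0.5384 0.2762 0.054 ] [0.4764 0.2657 0.04  ]
wall 10.901076831926408 [0.5565 0.1951 0.054 ] [0.4863 0.1815 0.04  ]
```

The chute origin comes out at about (0.518, 0.2325) with a yaw of about 11.7°. The red tray centre is at about (0.533, -0.244). I'll travel at the current height.

>>> step_arm(
  commands=[
    [0.7, 14.4, 13.5, 1, 0, 0, -0.138],
    [0.7, 14.4, 13.5, 1, 0, 0, -0.138],
    [0.6, 14.4, 13.5, 1, 0, 0, -0.138],
    [0.6, 14.4, 13.5, 1, 0, 0, -0.138],
    [0.6, 14.4, 13.5, 1, 0, 0, -0.138],
  ],
  grip_force=12,
)

```text
time: 0.52
tool_pos: [0.3213, -0.3574, 0.1995]
tool_rot: [-3.141, -0.0, 0.204]
contact_force: [-0.3, -0.6, 0.8]
opening: 0.063
grip_force: 0.0
```

>>> step_arm(
  commands=[
    [0.6, 12, 16, 0, 0, 0, 0],
    [0.6, 12, 16, 0, 0, 0, 0],
    [0.5, 12, 16, 0, 0, 0, 0],
    [0.5, 12, 16, 0, 0, 0, 0],
    [0.5, 12, 16, 0, 0, 0, 0],
  ],
)

```text
time: 0.93
tool_pos: [0.441, -0.197, 0.1995]
tool_rot: [-3.141, -0.0, 0.205]
contact_force: [0.9, -0.1, 0.1]
opening: 0.0463
grip_force: 0.0
```

>>> step_arm(
  commands=[
    [0.5, 4, 20, 0, 0, 0, 0],
    [0.5, 4, 20, 0, 0, 0, 0],
    [0.5, 4, 20, 0, 0, 0, 0],
    [0.42, 4, 20, 0, 0, 0, 0],
    [0.42, 4, 20, 0, 0, 0, 0],
  ],
)

```text
time: 1.35
tool_pos: [0.4797, 0.0029, 0.1994]
tool_rot: [-3.141, 0.001, 0.204]
contact_force: [1.1, -0.6, 0.8]
opening: 0.0398
grip_force: 0.0
```

>>> step_arm(
  commands=[
    [0.42, 2, 19, 0, 0, 0, 0],
    [0.42, 2, 19, 0, 0, 0, 0],
    [0.42, 2, 19, 0, 0, 0, 0],
    [0.42, 2, 19, 0, 0, 0, 0],
    [0.42, 2, 19, 0, 0, 0, 0],
  ],
)

```text
time: 1.77
tool_pos: [0.4994, 0.1943, 0.1992]
tool_rot: [-3.141, 0.0, 0.206]
contact_force: [0.0, -0.2, -0.0]
opening: 0.0388
grip_force: 0.0
```

>>> step_arm(
  commands=[
    [0.42, 1.0, 3.6, -4, 0.0354, -0.171, 0],
    [0.42, 1.0, 3.6, -8.5, 0.0354, -0.171, 0],
    [0.42, 1.0, 3.6, -8.5, 0.0354, -0.171, 0],
    [0.42, 1.0, 3.6, -8.5, 0.0354, -0.171, 0],
  ],
)

```text
time: 2.1
tool_pos: [0.5051, 0.2263, 0.1093]
tool_rot: [3.141, -0.164, 0.206]
contact_force: [-1.4, 0.4, -0.3]
opening: 0.0384
grip_force: 0.0
```

```bash
python3 - <<'E'
from cell import *
from h import *
from scipy.spatial.transform import Rotation as R
s=observe();p=np.array(s["tool_pos"]);r=R.from_euler("xyz",s["tool_rot"]).as_matrix();print(s["time"],p.round(4),r.round(3).tolist())
a=read_camera("top")[:,:,::-1].copy();b=read_camera("scene")[:,:,::-1].copy()
print("tcp px",proj("top",p),proj("scene",p))
a=cv2.resize(a[125:245,140:230],None,fx=5,fy=5,interpolation=cv2.INTER_CUBIC)[:475]
b=cv2.resize(b[145:240,370:440],None,fx=5,fy=5,interpolation=cv2.INTER_CUBIC)
cv2.imwrite("pics/h.png",np.hstack([a[:475],b]))
E
```

```text
2.1 [0.5051 0.2263 0.1093] [[0.966, 0.204, 0.16], [0.202, -0.979, 0.033], [0.163, 0.001, -0.987]]
tcp px (np.float64(184.62739323049047), np.float64(213.25242481967842)) (np.float64(422.23046731856095), np.float64(157.78573900613284))
```

View pics/h.png

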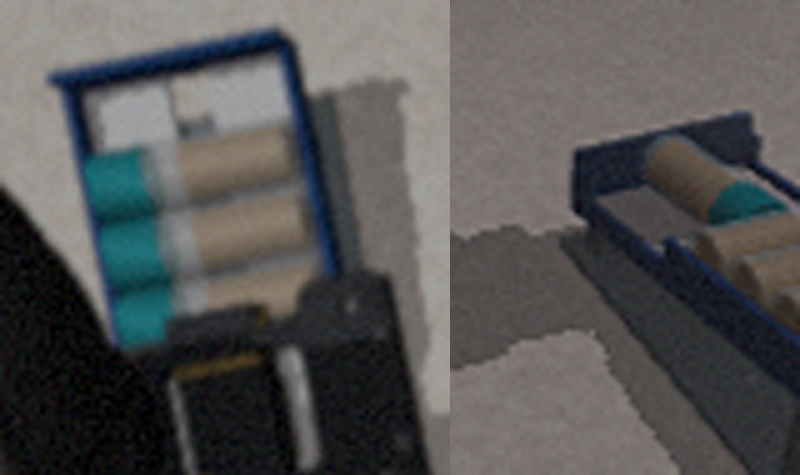

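The top view is blocked by the gripper. The scene crop shows the jammed vial at crop (700,175) but no fingers, which I didn't expect, so I'll view the full scene.

```bash
python3 - <<'E'
from cell import *
from h import *
b=read_camera("scene")[:,:,::-1].copy()
s=observe();print(s["time"],s["tool_pos"],proj("scene",s["tool_pos"]))
cv2.imwrite("pics/s1.png",b)
E
```

```text
2.25 [0.51128721 0.22638018 0.11600235] (np.float64(423.80567748525164), np.float64(156.61471283154077))
```

View pics/s1.png

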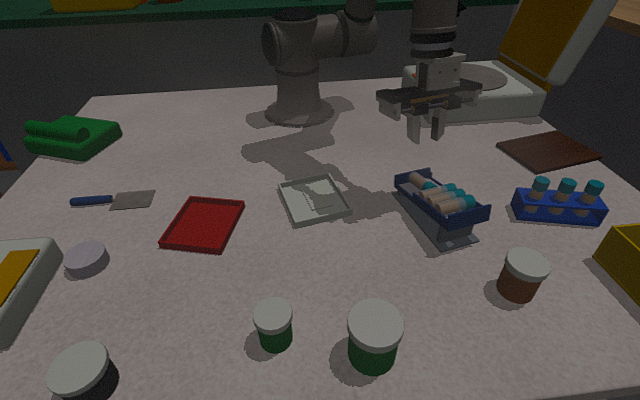

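The full scene shows the fingertips at about (414,142) and (438,138), but the TCP projects to row 157. I'll check this discrepancy against the start picture.

```bash
python3 - <<'E'
from cell import *
from h import *
from scipy.spatial.transform import Rotation as R
print("start",proj("scene",np.array([.176,-.494,.189])), [proj("scene",np.array([.176,-.494,.189])+k*.046*np.array([.335,-.942,0])) for k in(-1,1)])
s=observe();p=s["tool_pos"];print(s["qpos"],s["tool_rot"])
for k in(-1,1):print(proj("scene",p+k*.019*np.array([.2,-.98,0])))
o,d=ray("scene",(426,140))
for z in(.11,.13,.15,.17):print(onz("scene",(426,140),z).round(3))
a=cv2.imread("pics/scene0.png")[0:100,20:160];b=cv2.imread("pics/s1.png")[70:170,350:490]
cv2.imwrite("pics/c2.png",np.hstack([cv2.resize(q,None,fx=2.8,fy=5,interpolation=2) for q in(a,b)]))
E
```

```text
start (np.float64(106.41828627086434), np.float64(84.33804130793422)) [(np.float64(125.87030939664754), np.float64(81.03827132886619)), (np.float64(86.30945298872624), np.float64(87.74923015700213))]
[ 0.28938254  0.37555494  1.71251592 -0.01951628  0.87808811  1.66774313] [-3.14159097 -0.17616197  0.20357865]
(np.float64(431.75320530116096), np.float64(154.97158587818086))
(np.float64(415.7661636428324), np.float64(158.2768576132106))
[0.435 0.26  0.11 ]
[0.468 0.244 0.13 ]
[0.502 0.229 0.15 ]
[0.535 0.213 0.17 ]
```

View pics/c2.png

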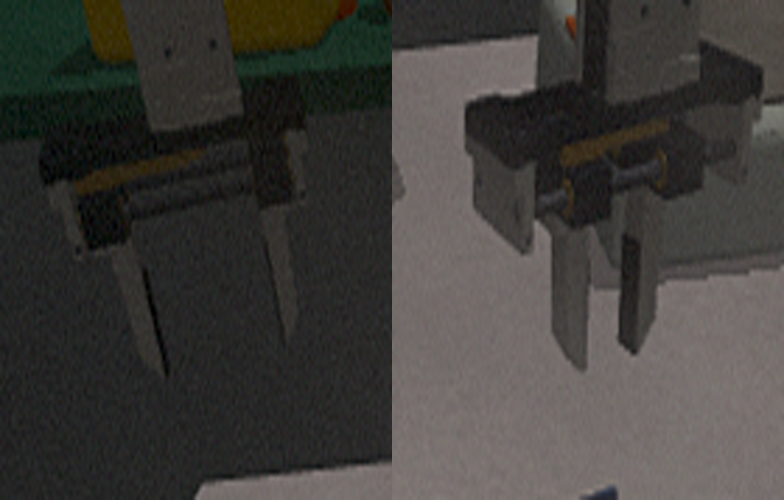

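At both the start and now, the fingertips appear about 40 mm above the reported TCP. I'll go down part way, still safe under either reading, and look again.

>>> step_arm(
  commands=[
    [0.42, 0.2, 0.5, -2.5, 0, 0, 0],
    [0.42, 0.4, 0.5, -5, 0, 0, 0],
    [0.42, 0.4, 0.5, -5, 0, 0, 0],
    [0.42, 0.4, 0.5, -5, 0, 0, 0],
  ],
)

```text
time: 2.58
tool_pos: [0.5149, 0.2309, 0.0656]
tool_rot: [3.141, -0.175, 0.203]
contact_force: [0.1, -0.3, 0.7]
opening: 0.0385
grip_force: 0.0
```

```bash
python3 - <<'E'
from cell import *
from h import *
b=read_camera("scene")[:,:,::-1].copy();s=observe();p=s["tool_pos"];print(s["time"],p,s["tool_rot"],s["contact_force"],proj("scene",p))
b=b[110:230,360:500]
cv2.imwrite("pics/s2.png",cv2.resize(b,None,fx=5,fy=5,interpolation=2))
E
```

```text
2.6333 [0.51555141 0.23122376 0.0665252 ] [-3.14143248 -0.17696124  0.20288759] [0.17657817 0.65571908 0.89307079] (np.float64(422.91411281373325), np.float64(176.92857404843562))
```

View pics/s2.png

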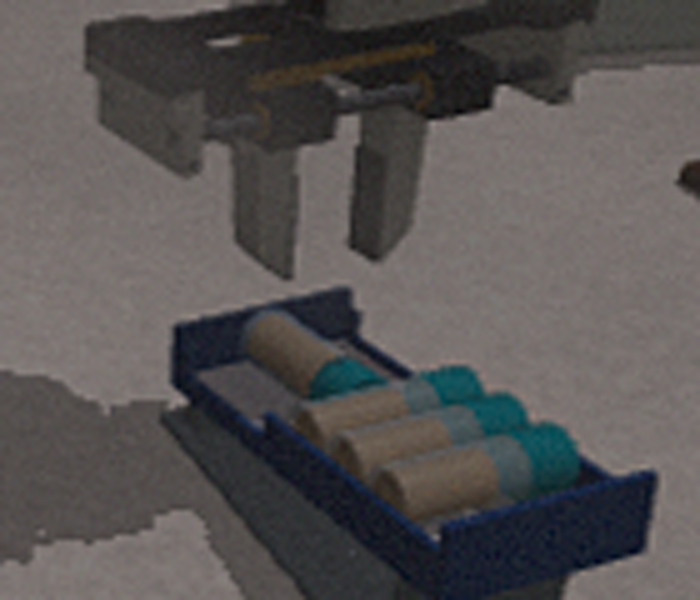

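Tips are at about (426,164), clearly above the vial at about (422,181). The projected TCP is at row 177. I'll check whether the offset is in z or in x by using the top view.

```bash
python3 - <<'E'
from cell import *
from h import *
print("vial proj",proj("scene",np.array([.518,.2325,.0517])))
a=read_camera("top")[:,:,::-1].copy()
n=np.array([-.17,-.035,.985]);s=observe();p=s["tool_pos"];print(p)
for k in(0,.04,.066,.1,.15):print(k,np.round(proj("top",p+n*k),1),np.round(proj("scene",p+n*k),1))
cv2.imwrite("pics/t2.png",cv2.resize(a[110:330,120:400],None,fx=2.7,fy=2.7,interpolation=2))
E
```

```text
vial proj (np.float64(422.76518085019535), np.float64(183.06116013292697))
[0.51577705 0.23139129 0.06693402]
0 [188.8 211.2] [423.1 176.8]
0.04 [183.2 211.4] [424.3 159.8]
0.066 [179.3 211.6] [425.2 148.3]
0.1 [173.7 211.8] [426.4 132.6]
0.15 [164.5 212.1] [428.2 108.3]
```

View pics/t2.png

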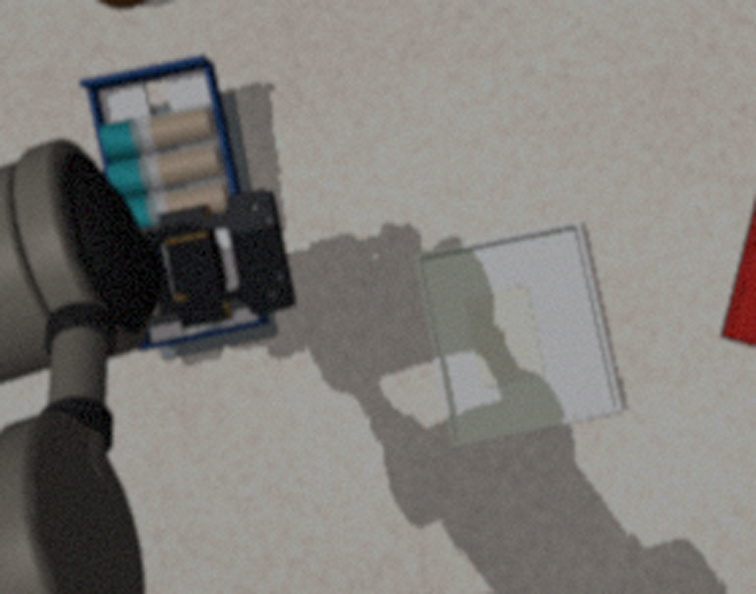

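Both views agree that the gripper sits roughly 35–40 mm higher than reported, at least relative to the cameras. I'll keep going down in small steps, watching the contact force and the image difference.

>>> step_arm(
  commands=[
    [0.42, 0.2, 0, -1, 0, 0, 0],
    [0.42, 0.3, 0.1, -2, 0, 0, 0],
    [0.42, 0.3, 0.1, -2, 0, 0, 0],
    [0.42, 0.3, 0.1, -2, 0, 0, 0],
  ],
)

```text
time: 3.02
tool_pos: [0.5166, 0.2322, 0.044]
tool_rot: [3.141, -0.173, 0.204]
contact_force: [0.2, 0.3, -0.3]
opening: 0.0383
grip_force: 0.0
```

```bash
cat > tip.py <<'E'
from cell import *
from h import *
b=read_camera("scene")[:,:,::-1].copy();s=observe();p=s["tool_pos"];print(s["time"],p.round(4),s["contact_force"].round(1),np.round(proj("scene",p),1))
a=cv2.imread("pics/scene0.png")
d=cv2.medianBlur(cv2.absdiff(a,b).max(2),3)
print("cols 404..446")
for r in range(146,196):print(r,"".join("#" if x>28 else "." for x in d[r,404:448]))
E
python3 tip.py
```

```text
3.0667 [0.5168 0.2323 0.0444] [ 0.7  0.2 -0.1] [422.  185.4]
cols 404..446
146 ######################.....#############....
147 ######################.....#############....
148 #####################.....##############....
149 .###############..........##############....
150 ..#############...........##############....
151 ..#############...........#############.....
152 ..############............#############.....
153 ..#############...........#############.....
154 ..#############...........#############.....
155 ..#############...........#############.....
156 ..#############...........############......
157 ..#############..........#############......
158 ..#############..........#############......
159 ..#############..........#############......
160 ..#############..........#############......
161 ..#############..........############.......
162 ..#############..........############.......
163 ..#############..........############.......
164 ..#############..........############.......
165 ..#############..........###########........
166 ..#############..........##########......
[... 724 characters left out ...]
..............
182 ............................##..............
183 ............................................
184 ###.........................................
185 ####........................................
186 #####.......................................
187 #####.......................................
188 ########....................................
189 #########...................................
190 .##########.................................
191 ...#########................................
192 .....#####..................................
193 ......##....................................
194 ............................................
195 ............................................
```

There is no contact at the nominal depth, and the image still shows a gap of about 35 mm. I'll continue along the slope normal.

>>> step_arm(
  commands=[
    [0.42, 0.2, 0, -1, 0, 0, 0],
    [0.42, 0.35, 0.1, -2, 0, 0, 0],
    [0.42, 0.35, 0.1, -2, 0, 0, 0],
    [0.42, 0.35, 0.1, -2, 0, 0, 0],
  ],
)

```text
time: 3.4
tool_pos: [0.5198, 0.2332, 0.0235]
tool_rot: [3.141, -0.172, 0.204]
contact_force: [-1.0, 0.4, 0.9]
opening: 0.0389
grip_force: 0.0
```

```bash
python3 tip.py
```

```text
3.45 [0.5202 0.2333 0.0241] [-0.5  0.5 -0.2] [421.4 193.6]
cols 404..446
146 ###################.......##################
147 ####################......##################
148 ######################...###################
149 ############################################
150 ############################################
151 ############################################
152 ############################################
153 #######################...#################.
154 ######################....##############....
155 ######################....#############.....
156 ######################....#############.....
157 #####################.....#############.....
158 ###################......##############.....
159 .##############..........##############.....
160 ..############...........#############......
161 ..############...........#############......
162 ..############...........#############......
163 ..############...........#############......
164 ..#############..........#############......
165 ..#############..........#############......
166 ..#############..........############......
[... 722 characters left out ...]
..............
182 ...........................####.............
183 ............................................
184 ###.........................................
185 #####.......................................
186 ######......................................
187 #######.....................................
188 ########....................................
189 #########...................................
190 ..#########.................................
191 ....########................................
192 .....####..#................................
193 ......##....................................
194 ............................................
195 ............................................
```

>>> step_arm(
  commands=[
    [0.42, 0.1, 0, -0.5, 0, 0, 0],
    [0.42, 0.2, 0, -1, 0, 0, 0],
    [0.42, 0.2, 0, -1, 0, 0, 0],
    [0.42, 0.2, 0, -1, 0, 0, 0],
  ],
)

```text
time: 3.78
tool_pos: [0.5223, 0.2332, 0.0143]
tool_rot: [3.141, -0.174, 0.204]
contact_force: [0.1, 0.0, 0.7]
opening: 0.0387
grip_force: 0.0
```

```bash
python3 tip.py|awk 'NR<3||$1>158'
```

```text
3.8333 [0.5225 0.2333 0.0145] [ 0.4 -0.1 -0.2] [421.1 197.6]
cols 404..446
159 ######################....#############.....
160 ######################....#############.....
161 #####################....##############.....
162 #####################....#############......
163 ################.........#############......
164 .##############..........#############......
165 .#############...........#############......
166 .#############...........#############......
167 .#############...........#############......
168 .#############...........#############......
169 ..###########.............###########.......
170 ..########................###########.......
171 ..#####...................###########.......
172 ...#......................###########.......
173 ...........##..............##########.......
174 ...........###.............#########........
175 ...........###.............#########........
176 ............##.............#########........
177 ............##.............#########........
178 .........................#..#######.........
179 ........................###...####..........
180 ........................####..###...........
181 .........................#######............
182 ..........................######............
183 .............................##.............
184 ###.........................................
185 ####........................................
186 ######......................................
187 #######.....................................
188 ########....................................
189 #########...................................
190 .##########.................................
191 ....########................................
192 ....#####..#................................
193 ......##....................................
194 ............................................
195 ............................................
```

>>> step_arm(
  commands=[
    [0.42, 0, 0, -0.15, 0, 0, 0],
    [0.42, 0.05, 0, -0.3, 0, 0, 0],
    [0.42, 0.05, 0, -0.3, 0, 0, 0],
  ],
)

```text
time: 4.08
tool_pos: [0.523, 0.2333, 0.0115]
tool_rot: [3.142, -0.174, 0.204]
contact_force: [-1.0, -0.4, 0.5]
opening: 0.0387
grip_force: 0.0
```

>>> step_arm(
  commands=[
    [0.42, 0, 0, -0.1, 0, 0, 0],
    [0.42, 0.05, 0, -0.2, 0, 0, 0],
    [0.42, 0.05, 0, -0.2, 0, 0, 0],
  ],
)

```text
time: 4.33
tool_pos: [0.5235, 0.2333, 0.0095]
tool_rot: [3.142, -0.175, 0.204]
contact_force: [1.0, 0.2, -0.2]
opening: 0.0386
grip_force: 0.0
```

>>> step_arm(
  commands=[
    [0.2, 0, 0, 0, 0, 0, 0],
    [0.2, 0, 0, 0, 0, 0, 0],
    [0.2, 0, 0, 0, 0, 0, 0],
    [0.2, 0, 0, 0, 0, 0, 0],
    [0.2, 0, 0, 0, 0, 0, 0],
  ],
  grip_force=10,
)

```text
time: 4.75
tool_pos: [0.5235, 0.2336, 0.0098]
tool_rot: [-3.141, -0.175, 0.204]
contact_force: [-0.5, 2.0, 1.2]
opening: 0.0281
grip_force: 10.0
```

```bash
python3 tip.py|awk 'NR<3||$1>158'
```

```text
4.8 [0.5235 0.2336 0.0098] [-0.9  2.8  1.8] [421.  199.5]
cols 404..446
159 ############################################
160 ########################################....
161 #####################################.......
162 ####################################........
163 ####################################........
164 #.##################################........
165 ...##############......#############........
166 ...#############.......#############........
167 ....############.......#############........
168 ....############.........##########.........
169 ....###########...........#########.........
170 ....###########...........#########.........
171 .....####.................#########.........
172 .......#..................#########.........
173 ...........................########.........
174 ...........................########.........
175 .............###...........#######..........
176 ..............##...........#######..........
177 ..............##............######..........
178 .......................###..######..........
179 .......................####..####...........
180 ........................########............
181 .........................######.............
182 .........................#######............
183 .............................###............
184 ###.........................................
185 ####........................................
186 ######......................................
187 #######.....................................
188 ########....................................
189 #########...................................
190 ..#########.................................
191 ...#########................................
192 ....#####...................................
193 .....###....................................
194 ............................................
195 ............................................
```

The opening of 28.1 mm matches the vial's diameter, so it is gripped. Now the lift.

>>> step_arm(
  commands=[
    [0.2, -0.2, 0, 1, 0, 0, 0],
    [0.2, -0.4, -0.1, 2.5, 0, 0, 0],
    [0.2, -0.7, -0.1, 4, 0, 0, 0],
    [0.2, -1, -0.2, 6, 0, 0, 0],
    [0.2, -1, -0.2, 6, 0, 0, 0],
  ],
  grip_force=12,
)

```text
time: 5.22
tool_pos: [0.5152, 0.2318, 0.0737]
tool_rot: [-3.141, -0.181, 0.204]
contact_force: [0.6, 0.3, -0.5]
opening: 0.0276
grip_force: 12.0
```

>>> step_arm(
  commands=[
    [0.2, 0, 0, 3, 0, 0, 0],
    [0.2, 0, 0, 6, 0, 0, 0],
    [0.2, 0, 0, 8, 0, 0, 0],
    [0.2, 0, 0, 8, 0, 0, 0],
    [0.2, 0, 0, 8, 0, 0, 0],
  ],
)

```text
time: 5.63
tool_pos: [0.5139, 0.2313, 0.1504]
tool_rot: [3.142, -0.177, 0.204]
contact_force: [-0.2, 0.2, 0.2]
opening: 0.0279
grip_force: 12.0
```

```bash
python3 - <<'E'
from cell import *
from h import *
b=read_camera("scene")[:,:,::-1].copy();t=read_camera("top")[:,:,::-1].copy();s=observe();print(s["time"],s["tool_pos"].round(4),s["opening"],s["grip_force"],np.round(proj("scene",s["tool_pos"]),1))
cv2.imwrite("pics/l.png",np.hstack([cv2.resize(b[80:230,370:500],(520,600)),cv2.resize(t[120:250,150:220],(280,600))]))
E
```

```text
5.7333 [0.5126 0.2309 0.1483] 0.027489873478805937 11.995215564966202 [428.8 143.3]
```

View pics/l.png

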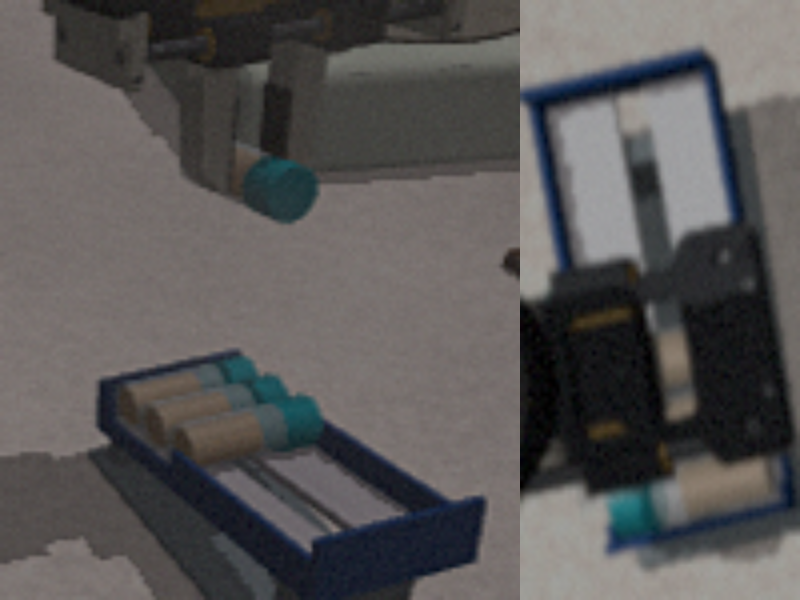

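The lift worked. All three waiting vials are down at the end stop (crop ~(130-320, 355-460)), and the jammed vial is held, with its cap at crop (280,190). Now I'll carry it level to the red tray.

>>> step_arm(
  commands=[
    [0.2, 1, -3, 0, -0.0354, 0.171, 0],
    [0.2, 1, -6, 0, -0.0354, 0.171, 0],
    [0.2, 1, -10, 0, -0.0354, 0.171, 0],
    [0.2, 1, -13, 0, -0.0354, 0.171, 0],
    [0.2, 1, -16, 0, -0.0354, 0.171, 0],
  ],
)

```text
time: 6.15
tool_pos: [0.5224, 0.0696, 0.1475]
tool_rot: [-3.141, 0.004, 0.203]
contact_force: [0.4, 0.2, 0.4]
opening: 0.0274
grip_force: 12.0
```

>>> step_arm(
  commands=[
    [0.2, 0, -3.5, 0, 0, 0, 0],
    [0.2, 0, -7, 0, 0, 0, 0],
    [0.2, 0, -10, 0, 0, 0, 0],
    [0.2, 0, -13, 0, 0, 0, 0],
    [0.2, 0, -16, 0, 0, 0, 0],
  ],
)

```text
time: 6.57
tool_pos: [0.5223, -0.09, 0.1478]
tool_rot: [-3.14, 0.003, 0.203]
contact_force: [0.9, -0.7, -0.5]
opening: 0.0276
grip_force: 12.0
```

>>> step_arm(
  commands=[
    [0.2, 0.5, -3.5, 0, 0, 0, 0],
    [0.2, 1, -7, 0, 0, 0, 0],
    [0.2, 1.5, -11, 0, 0, 0, 0],
    [0.2, 1.5, -15, 0, 0, 0, 0],
    [0.2, 1.5, -15.4, 0, 0, 0, 0],
  ],
)

```text
time: 6.98
tool_pos: [0.5373, -0.2488, 0.1472]
tool_rot: [3.141, 0.003, 0.199]
contact_force: [-0.9, 0.9, -0.1]
opening: 0.0275
grip_force: 12.0
```

>>> step_arm(
  commands=[
    [0.2, 0, 0, 0, 0, 0, 0],
    [0.2, 0, 0, -2, 0, 0, 0],
    [0.2, 0, 0, -5, 0, 0, 0],
    [0.2, 0, 0, -7, 0, 0, 0],
    [0.2, 0, 0, -7, 0, 0, 0],
  ],
)

```text
time: 7.4
tool_pos: [0.5352, -0.239, 0.0743]
tool_rot: [-3.134, 0.008, 0.205]
contact_force: [-0.6, 0.5, -1.1]
opening: 0.0277
grip_force: 12.0
```

```bash
python3 - <<'E'
from cell import *
from h import *
b=read_camera("scene")[:,:,::-1].copy();s=observe();p=s["tool_pos"];print(s["time"],p.round(4),s["tool_rot"].round(3),s["opening"],s["grip_force"],s["contact_force"].round(1))
hsv=cv2.cvtColor(b,cv2.COLOR_BGR2HSV);m=cv2.inRange(hsv,(80,90,40),(95,255,255));m[:,330:]=0
n,_,st,ce=cv2.connectedComponentsWithStats(m);i=1+st[1:,4].argmax();print("cap",st[i],ce[i])
a=.204
for z in(0,.036,.042):
    q=p+np.array([-.0055,-.001,.007+z])+.034*np.array([np.cos(a),np.sin(a),0]);print(z,np.round(proj("scene",q),1))
E
```

```text
7.45 [ 0.5367 -0.24    0.077 ] [-3.137  0.005  0.205] 0.027661680359400972 11.995145827531815 [-0.1 -0.8  1.1]
cap [189 182  15  18 173] [195.87283237 190.51445087]
0 [200.1 203.8]
0.036 [196. 189.]
0.042 [195.3 186.4]
```

This is consistent with the same ~35 mm offset. Next I'll go down, ending slowly until contact.

>>> step_arm(
  commands=[
    [0.2, 0, 0, -2, 0, 0, 0],
    [0.2, 0, 0, -4, 0, 0, 0],
    [0.2, 0, 0, -6, 0, 0, 0],
    [0.2, 0, 0, -8, 0, 0, 0],
    [0.2, 0, 0, -8, 0, 0, 0],
  ],
)

```text
time: 7.87
tool_pos: [0.537, -0.2408, -0.0026]
tool_rot: [-3.138, 0.004, 0.205]
contact_force: [-1.3, 0.1, -0.0]
opening: 0.0277
grip_force: 12.0
```

>>> step_arm(
  commands=[
    [0.2, 0, 0, -0.3, 0, 0, 0],
    [0.2, 0, 0, -0.6, 0, 0, 0],
    [0.2, 0, 0, -0.9, 0, 0, 0],
    [0.2, 0, 0, -1.2, 0, 0, 0],
    [0.2, 0, 0, -1.2, 0, 0, 0],
  ],
)

```text
time: 8.28
tool_pos: [0.5386, -0.2426, -0.0121]
tool_rot: [3.141, -0.0, 0.204]
contact_force: [-0.4, -0.8, 0.2]
opening: 0.0279
grip_force: 12.0
```

>>> step_arm(
  commands=[
    [0.2, 0, 0, -0.1, 0, 0, 0],
    [0.2, 0, 0, -0.3, 0, 0, 0],
    [0.2, 0, 0, -0.4, 0, 0, 0],
    [0.2, 0, 0, -0.4, 0, 0, 0],
  ],
)

```text
time: 8.62
tool_pos: [0.5383, -0.2426, -0.0166]
tool_rot: [-3.141, 0.0, 0.204]
contact_force: [-0.6, 0.8, -0.1]
opening: 0.0275
grip_force: 12.0
```

>>> step_arm(
  commands=[
    [0.2, 0, 0, -0.1, 0, 0, 0],
    [0.2, 0, 0, -0.3, 0, 0, 0],
    [0.2, 0, 0, -0.4, 0, 0, 0],
    [0.2, 0, 0, -0.4, 0, 0, 0],
  ],
)

```text
time: 8.95
tool_pos: [0.5383, -0.2425, -0.0207]
tool_rot: [-3.141, 0.0, 0.204]
contact_force: [-0.4, 0.4, -0.7]
opening: 0.0274
grip_force: 12.0
```

>>> step_arm(
  commands=[
    [0.2, 0, 0, -0.1, 0, 0, 0],
    [0.2, 0, 0, -0.2, 0, 0, 0],
    [0.2, 0, 0, -0.2, 0, 0, 0],
  ],
)

```text
time: 9.2
tool_pos: [0.5384, -0.2426, -0.0226]
tool_rot: [-3.141, 0.0, 0.204]
contact_force: [0.4, 0.7, -1.3]
opening: 0.0277
grip_force: 12.0
```

>>> step_arm(
  commands=[
    [0.2, 0, 0, -0.1, 0, 0, 0],
    [0.2, 0, 0, -0.2, 0, 0, 0],
    [0.2, 0, 0, -0.2, 0, 0, 0],
  ],
)

```text
time: 9.45
tool_pos: [0.5389, -0.2427, -0.0239]
tool_rot: [3.141, -0.001, 0.204]
contact_force: [-0.2, 1.4, 3.0]
opening: 0.0276
grip_force: 12.0
```

Contact at fz ≈ 3 N, right where predicted. Now release and retreat straight up.

>>> step_arm(
  commands=[
    [0.33, 0, 0, 0, 0, 0, 0],
    [0.36, 0, 0, 0, 0, 0, 0],
    [0.42, 0, 0, 0, 0, 0, 0],
    [0.48, 0, 0, 0, 0, 0, 0],
    [0.48, 0, 0, 0, 0, 0, 0],
  ],
)

```text
time: 9.87
tool_pos: [0.5384, -0.2426, -0.0245]
tool_rot: [-3.142, 0.0, 0.204]
contact_force: [-0.3, 0.0, 0.8]
opening: 0.0435
grip_force: 0.0
```

>>> step_arm(
  commands=[
    [0.48, 0, 0, 1, 0, 0, 0],
    [0.48, 0, 0, 3, 0, 0, 0],
    [0.48, 0, 0, 6, 0, 0, 0],
    [0.48, 0, 0, 10, 0, 0, 0],
    [0.48, 0, 0, 13, 0, 0, 0],
  ],
)

```text
time: 10.28
tool_pos: [0.5389, -0.2429, 0.1089]
tool_rot: [3.14, -0.001, 0.204]
contact_force: [1.3, 0.0, -0.2]
opening: 0.0438
grip_force: 0.0
```

>>> step_arm(
  commands=[
    [0.48, -1, 4, 1, 0, 0, 0],
    [0.48, -2, 8, 2, 0, 0, 0],
    [0.48, -3, 12, 2, 0, 0, 0],
    [0.48, -3, 15, 2, 0, 0, 0],
    [0.48, -3, 15, 2, 0, 0, 0],
  ],
)

```text
time: 10.7
tool_pos: [0.5075, -0.0876, 0.1269]
tool_rot: [-3.14, -0.001, 0.208]
contact_force: [-0.0, 0.1, -0.5]
opening: 0.0439
grip_force: 0.0
```

```bash
python3 - <<'E'
from cell import *
from h import *
s=observe();print(s["time"],s["tool_pos"].round(3),s["contact_force"].round(1))
for n in("top","scene"):
    b=read_camera(n)[:,:,::-1].copy();cv2.imwrite(f"pics/end_{n}.png",b)
    hsv=cv2.cvtColor(b,cv2.COLOR_BGR2HSV)
    m=cv2.inRange(hsv,(80,90,40),(95,255,255))
    k,_,st,ce=cv2.connectedComponentsWithStats(m)
    for i in range(1,k):
        if st[i,4]>25:print(n,"cap",st[i],onz(n,ce[i],.018 if ce[i][1]and(380<ce[i][0]<470 if n=="top" else ce[i][0]<260) else .06).round(3))
    x0,x1,y0,y1=(390,463,170,248) if n=="top" else (165,240,200,246)
    m=cv2.inRange(hsv,(6,20,70),(25,160,255));m[:y0]=0;m[y1:]=0;m[:,:x0]=0;m[:,x1:]=0
    k,_,st,ce=cv2.connectedComponentsWithStats(m)
    for i in range(1,k):
        if st[i,4]>25:print(n,"amber",st[i],onz(n,ce[i],.022).round(3))
E
```

```text
10.7 [ 0.508 -0.088  0.127] [-0.   0.1 -0.5]
top cap [ 18 154  20  15 208] [0.619 0.562 0.06 ]
top cap [ 41 161  20  15 211] [0.605 0.513 0.06 ]
top cap [ 65 168  20  15 206] [0.591 0.463 0.06 ]
top cap [166 194  19  42 447] [0.51 0.26 0.06]
top amber [390 170  50  29 983] [ 0.587 -0.218  0.022]
top amber [435 170  28  27 440] [ 0.584 -0.291  0.022]
top amber [425 206  23  36 566] [ 0.499 -0.262  0.022]
top amber [390 236  27  12 137] [ 0.458 -0.187  0.022]
scene cap [424 169  27  24 202] [0.521 0.265 0.06 ]
scene cap [535 176  15   9  83] [0.554 0.485 0.06 ]
scene cap [560 178  17  16 139] [0.576 0.528 0.06 ]
scene cap [586 180  18  16 154] [0.591 0.577 0.06 ]
scene cap [199 223  13  16 135] [ 0.569 -0.238  0.018]
scene amber [165 200  20  23 131] [ 0.493 -0.317  0.022]
scene amber [198 208  12  17 151] [ 0.525 -0.246  0.022]
scene amber [227 229  12  17  43] [ 0.602 -0.178  0.022]
```

The cap at (0.569, -0.238) and the amber part at (0.525, -0.246) put the vial's middle at about the tray centre. The three waiting vials are at the chute foot and the arm is clear.

```bash
python3 -c "
from cell import *
print(hand_in())"
```

```text
the job is handed in; nothing more can be done
None
```

I handed the job in at about 10.8 s: the jammed vial lies in the red tray near its centre, set down on contact at about 3 N, and the three waiting vials rolled to the end stop. No verdict was returned; final positions are from the last camera images, and the arm pose readings were about 35 mm low, so I set heights by image and contact force.

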